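Close up the tool till

TASK

Close up the wooden tool till on the workbench: push both drawers fully home and slide the lid fully shut. Only push, with the fingertips: nothing is to be lifted or carried, the till is not to be shoved along the bench, and the things standing around and on it stay where they are.

Things in the scene. Friction and masses are not known exactly. Their poses are not given: they have to be found in the camera images.
- till: low wooden box, sizes in mm: 200 deep (x) x 280 wide (y) x 98 high, 3 to 4 kg, loose on the bench; pushing a closed part with over 10 N may slide it. Origin: centre of underside. Drawers come out of its front along its -x, the lid out of its left end along its +y. The lid covers a well in the front of the top; behind (x 37 to 100) is a deck 98 above the bench, with jar and block on it
- drawer_left (a joint): how far the left drawer stands out of the till, in m along the till's -x: 0 = fully home (hard stop), at most 0.12. Slides freely against about 1.5 N of friction and stays where it is left. It is the left (till's +y) one of two equal drawers side by side; starts 40 to 85 mm out
- drawer_right (a joint): how far the right drawer stands out of the till, in m along the till's -x: 0 = fully home (hard stop), at most 0.12. Slides freely against about 1.5 N of friction and stays where it is left. It is the right (till's -y) one of two equal drawers side by side; starts 40 to 85 mm out
- lid (a joint): how far the lid stands out of the till's left end, in m along the till's +y: 0 = shut (hard stop, the dark end bar against the till's left side), at most 0.15. About 1.5 N of friction, stays where it is left. It starts 50 to 120 mm out, overhanging the bench
- drawer_left_face (a point): centre of the outer face of the left drawer's brown wood front, in mm 15 thick, 137 wide (till's y), 51 high (till's z), this point 34.5 above the bench. A round dark knob, 22 across, sticks out 22 from here towards the till's -x; the face beside it is free to push on. Axes as the till
- drawer_right_face (a point): centre of the outer face of the right drawer's brown wood front, in mm 15 thick, 137 wide (till's y), 51 high (till's z), this point 34.5 above the bench. A round dark knob, 22 across, sticks out 22 from here towards the till's -x; the face beside it is free to push on. Axes as the till
- lid_end_face (a point): centre of the outer (till's +y) face of the dark bar across the lid's outer end. In mm the bar is 122 long (till's x), 16 thick (y), 42 high (z): underside 66.5, top 108.5 above the bench; the lid's flat top is 94 above the bench. Axes as the till
- jar: amber glass jar with steel cap, 52 mm across, 65 tall, on the till's rear deck; origin under its centre
- block: dark wood block 45 x 85 x 45 mm on the till's rear deck; origin under its centre
- glue: white glue bottle, 48 mm across, 100 tall, on the bench right of the right drawer; origin under its centre
- sample: flat wood sample 110 x 50 x 18 mm lying on the bench left of the till, partly below the overhanging lid; origin under its centre
- mallet: wooden mallet lying on the bench to the left: head 65 x 110 x 55 mm, handle 200 long; origin under the head's centre
- square: try square lying flat, 160 mm steel blade and 100 mm dark wood stock, 16 mm thick; origin under one end of the stock
- saw: coping saw lying flat on the bench to the right, about 300 x 130 mm, 28 thick; origin between handle and bow, on the bench
Things that resemble listed ones, but are neither listed nor needed, are in the scene too. There is more than one size of the glue; the one meant has the size given above.

How it is judged:
By the outcome, as a careful person would: the job done as asked, in the order asked, and still so for the second after the job is handed in, with the robot touching nothing.
It also fails if it takes over 58 s, if anything falls off the work surface, if the arm or the gripper's body presses on something with over 40 N, if the wrist force passes 120 N, or if a joint passes its speed limit or range.

ROBOT

A 6-joint arm with a two-finger parallel gripper is mounted at the origin on the work surface. World frame = base frame: x ahead of the robot, y to its left, z up, the work surface at z = 0. Lengths are in m, angles in degrees, forces in N, time in s.
With the tool pointing down it reaches from about 0.3 to 0.75 m from the base axis. Payload 8.5 kg.
Tool frame: the origin (TCP) lies between the finger pads; the fingertips stand env.finger_overhang ahead of it and the grasp point (between the pads) lies 2 mm behind it (env.finger_overhang is the distance from the TCP to the fingertips, in m); z points along the fingers, y is the line along which they close (so a half turn about z gives the same grasp; the last joint's range is limited). The gripper opens to 85 mm and grips with 20 to 120 N. Pads are 22 mm wide; open, the fingers measure 114 mm over their backs; the gripper's body (76 mm by 85 mm) begins 54 mm behind the grasp point. The pads swing forward as they close: fully open they stand 13 mm farther back than shut.
Start: joints at [-79.544, 21.807, 74.336, -0, 83.858, -12.336], TCP at [0.213, -0.507, 0.248] pointing down, gripper open.
Joint ranges: [-178.18, 178.18], [-50.72, 133.34], [12.68, 142.11], [-81.47, 261.47], [9.98, 163.14], [-165.26, 165.26]. Speed limits (degrees/s): [136.94, 136.94, 180, 180, 180, 180].

INTERFACE

Orientations are given as a 3x3 rotation matrix whose columns are the frame's x, y, z axes.
In Python, from rig import env gives the robot as it stands. The module is installed in compiled form; this text tells all that it offers.
- The arm moves only by the tool jog_arm, never from a script. Its arguments are lists of equal length, an entry for each row: "hand": the finger opening in m, from 0 to 0.0854; "travel": the shift along the world's x, y, z in m, a list of three; "yaw": the turn about the world's z in rad. A call has exactly 5 rows; each row shifts and turns the commanded pose from where the row before left it; what a row does not reach is not made up. A row lasts 1/8 s, in which the tool goes at most 62.5 mm and 10.7 degrees, less where a joint would pass 70% of its speed; a pose out of reach is approached as far as the arm can. A call is refused whole if a number of a shift passes 0.0625 or a number of a turn 0.188, either way. A call with a gripper value outside its range is refused whole. The fingers move at their own pace and stop on an object; "grip_force" is the grip in N (left out, the last holds). Time passes only in rows, so rows that do not move let the fingers close, or fill a call up. It gives the time, the measured TCP pose, the force, the opening and the grip force at its end, in the units of the state.
- env.observe(): the state, without advancing time (a new reading comes with each control period).
- env.get_image(name): name is "side" or "top" or "wrist"; returns the picture (480x640x3 uint8, red, green, blue); there is no depth.
- env.calibration(name): a dict with "fx", "fy", "cx", "cy" (pixels), "position" and "rotation" of the camera in the world; the wrist camera has in their place "hand_eye" (4x4, takes a point from camera to tool coordinates, whose origin is the TCP and whose axes are the flange's). Camera axes: x right, y down, z forward; pixel columns grow to the right and rows downward; lengths in m; the calibration is good to about 2 mm. A picture is of the moment at which its call begins: read the wrist's pose just before it. calibration takes no time and is no camera call.
- env.close_job(): hands the job in; it is judged then, once.
The state is a dict: "time_s": time; "q": joint angles; "qvel": joint speeds; "joint_efforts": joint torques, N m; "position": TCP position; "tool_rot": TCP orientation; "ft_force": force on the tool from outside, world axes, zero at the start; "wrist_torque": the same for the moment, N m; "grip_width": finger opening in m; "gripper_force": force on a finger pad.
Only numpy, scipy, OpenCV 4.12 (cv2) and the standard library are available. Lean on these libraries where they do the work, as an engineer would, in place of code of your own. Each camera call takes 0.05 s, during which the arm holds its last target. There are 200 camera calls.

## Working session

There is one attempt and no reset: what is moved stays moved. The work goes in short steps, Python scripts to look and compute and a tool call to move; the robot and the scene stay as the last step left them, time stands still between calls to the robot, and variables do not carry over. Pictures are saved under pics/ and viewed, at most 10 in all, crops included, and the job is handed in when it is done.

Besides the shell and the picture viewer there is one more tool, called after "Request:" in YAML: its name, and indented under it one key for each argument. jog_arm: Moves the arm, as the interface text tells. Its arguments: {"type":"object","properties":{"hand":{"type":"array"},"travel":{"type":"array"},"yaw":{"type":"array"},"grip_force":{"type":"number"}},"required":["hand","travel","yaw"]}

```bash
mkdir -p pics
python3 - <<'E'
from rig import env
import cv2
for n in("top","side"):
    cv2.imwrite(f"pics/{n}0.png",env.get_image(n)[:,:,::-1]); c=env.calibration(n); print(n,c)
s=env.observe();print(s["time_s"],s["position"],s["tool_rot"],s["grip_width"],env.finger_overhang)
E
```

```text
top {'fx': 513.0083796964611, 'fy': 513.0083796964611, 'cx': 320.0117663687198, 'cy': 241.07558282358428, 'position': array([ 0.29039799, -0.07557011,  1.49054715]), 'rotation': array([[ 0.01913327, -0.98143494,  0.1908386 ],
       [-0.99980368, -0.01779808,  0.0087082 ],
       [-0.00514997, -0.19096775, -0.9815828 ]])}
side {'fx': 433.0390575741983, 'fy': 433.0390575741983, 'cx': 317.8557044419478, 'cy': 240.8717562358429, 'position': array([0.30520695, 1.00961065, 0.70297797]), 'rotation': array([[-0.96665472, -0.1426556 ,  0.21266882],
       [-0.25532579,  0.47307028, -0.84321602],
       [ 0.01968219, -0.86939858, -0.49371927]])}
0.1 [ 0.21303139 -0.50681689  0.2477592 ] [[ 9.21917078e-01  3.87387199e-01 -2.44980891e-04]
 [ 3.87387172e-01 -9.21916182e-01  1.31584360e-03]
 [ 2.83889118e-04 -1.30800114e-03 -9.99999104e-01]] 0.08540765131578226 0.017
```

View pics/top0.png

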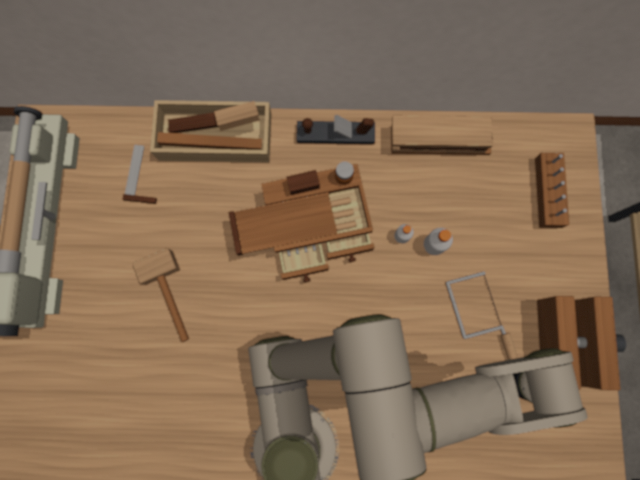

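View pics/side0.png

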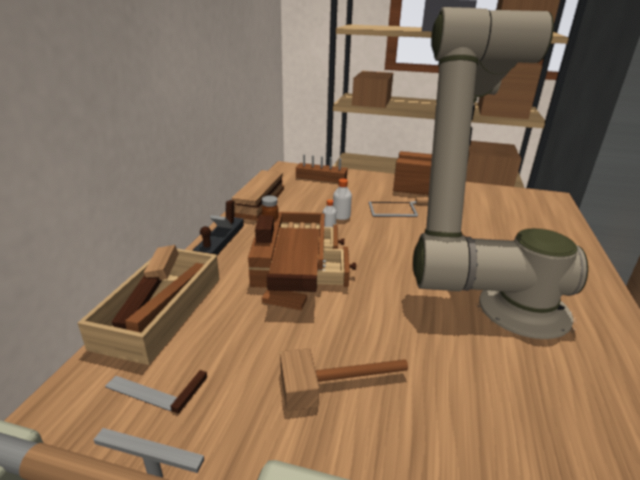

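Top view: the till is at about (318,215), drawer fronts at (303,273) and (350,252), and the lid's end bar at (236,232). There are two glue bottles, a small one at (404,233) and a large one at (438,240). I'll enlarge to measure.

Run:
```python
import cv2
a=cv2.imread("pics/top0.png")[155:295,220:460]
cv2.imwrite("pics/crop1.png",cv2.resize(a,None,fx=3.333,fy=3.333,interpolation=cv2.INTER_CUBIC))
```

```text
(no output)
```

View pics/crop1.png

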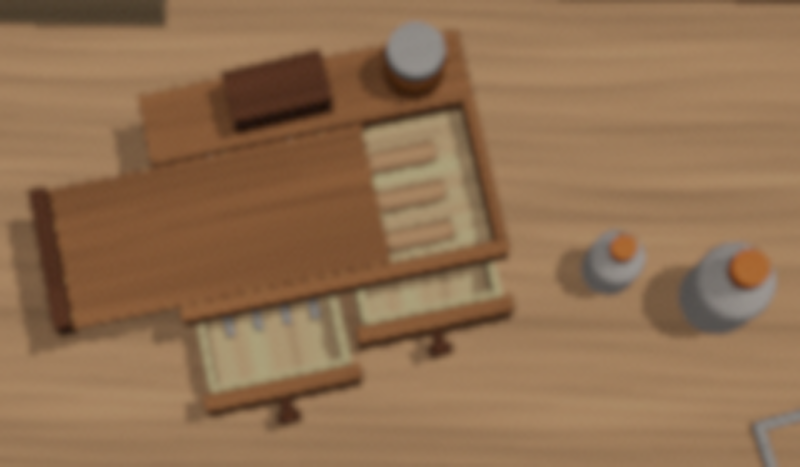

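```bash
cat > h.py <<'E'
import numpy as np
from rig import env
def ray(n,u,v,z):
    c=env.calibration(n);d=c["rotation"]@np.array([(u-c["cx"])/c["fx"],(v-c["cy"])/c["fy"],1]);p=c["position"]
    return p+d*(z-p[2])/d[2]
E
python3 - <<'E'
from h import *
R=lambda u,v,z: ray("top",220+(u-1.2)/3.333,155+(v-1.2)/3.333,z)
P={k:R(*a)[:2] for k,a in dict(RL=(141,94,.098),RR=(460,30,.098),FR=(507,248,.098),FL=(185,320,.098),
 DLl=(208,411,.06),DLr=(360,379,.06),DRl=(361,342,.06),DRr=(512,309,.06),knL=(288,420,.0345),knR=(438,354,.0345),
 Lr=(32,192,.1085),Lf=(58,331,.1085),g=(610,285,0),G=(710,325,0),jar=(415,48,.163)).items()}
for k in P: print(k,P[k].round(4))
n=np.linalg.norm
print(n(P["RL"]-P["RR"]),n(P["FL"]-P["FR"]),n(P["RL"]-P["FL"]),n(P["RR"]-P["FR"]))
y=(P["RL"]-P["RR"]+P["FL"]-P["FR"]);y/=n(y);x=np.array([y[1],-y[0]])
c=sum(P[k] for k in("RL","RR","FR","FL"))/4
print("c",c,"x",x,"y",y,"yaw",np.degrees(np.arctan2(x[1],x[0])))
for k in P: d=P[k]-c; print(k,(d@x).round(4),(d@y).round(4))
E
```

```text
RL [0.726  0.1043]
RR [ 0.7877 -0.1661]
FR [ 0.5978 -0.2062]
FL [0.532  0.0599]
DLl [0.4613 0.0415]
DLr [ 0.4908 -0.0858]
DRl [ 0.5224 -0.0862]
DRr [ 0.5532 -0.214 ]
knL [ 0.4579 -0.0251]
knR [ 0.5173 -0.1528]
Lr [0.6361 0.1903]
Lf [0.5191 0.1628]
g [ 0.5874 -0.3068]
G [ 0.553  -0.3946]
jar [ 0.7485 -0.1254]
0.2773343462809888 0.27414664320076115 0.19898243795700207 0.19413332414250234
c [ 0.66086545 -0.05202703] x [0.97292208 0.23113336] y [-0.23113336  0.97292208] yaw 13.363806680414276
RL 0.0995 0.137
RR 0.097 -0.1403
FR -0.097 -0.1354
FL -0.0995 0.1387
DLl -0.1725 0.1371
DLr -0.1733 0.0064
DRl -0.1426 -0.0012
DRr -0.1422 -0.1327
knL -0.1912 0.0731
knR -0.163 -0.0649
Lr 0.0319 0.2415
Lf -0.0882 0.2417
g -0.1303 -0.2309
G -0.1841 -0.3084
jar 0.0683 -0.0916
```

Run:
```python
from h import *
print(env.calibration("wrist")["hand_eye"].round(3).tolist())
```

```text
[[0.001, -0.966, -0.258, 0.064], [1.0, 0.001, -0.0, -0.001], [0.001, -0.258, 0.966, -0.126], [0.0, 0.0, 0.0, 1.0]]
```

Request:
jog_arm:
  hand: [0.045,0.045,0.045,0.045,0.045]
  travel:
    - [0.02,0.045,0]
    - [0.02,0.045,0]
    - [0.02,0.045,0]
    - [0.02,0.045,0]
    - [0.02,0.045,0]
  yaw: [-0.033,-0.033,-0.033,-0.033,-0.033]

```text
time_s: 0.72
position: [0.3134, -0.2804, 0.2481]
tool_rot: [[0.973, 0.229, -0.0], [0.229, -0.973, 0.0], [-0.0, -0.0, -1.0]]
ft_force: [0.9, 0.3, 0.7]
grip_width: 0.0447
gripper_force: 0.0
```

Request:
jog_arm:
  hand: [0.045,0.045,0.045,0.045,0.045]
  travel:
    - [0.0244,0.0492,0]
    - [0.0244,0.0492,0]
    - [0.0244,0.0492,0]
    - [0.0244,0.0492,0]
    - [0.0244,0.0492,0]
  yaw: [0,0,0,0,0]

```text
time_s: 1.35
position: [0.4355, -0.0342, 0.2482]
tool_rot: [[0.973, 0.231, -0.0], [0.231, -0.973, -0.0], [-0.0, -0.0, -1.0]]
ft_force: [0.7, -0.4, -0.1]
grip_width: 0.045
gripper_force: 0.0
```

Request:
jog_arm:
  hand: [0.045,0.045,0.045,0.045,0.045]
  travel:
    - [0,0,-0.05]
    - [0,0,-0.05]
    - [0,0,-0.05]
    - [0,0,-0.041]
    - [0,0,0]
  yaw: [0,0,0,0,0]

```text
time_s: 1.98
position: [0.4337, -0.0356, 0.0556]
tool_rot: [[0.973, 0.231, -0.006], [0.231, -0.973, 0.002], [-0.005, -0.003, -1.0]]
ft_force: [0.2, -0.3, 0.6]
grip_width: 0.0449
gripper_force: 0.0
```

Run:
```python
from h import *
import cv2
a=env.get_image("top")[155:305,220:460,::-1];b=env.get_image("side")[190:310,220:400,::-1]
a=cv2.resize(a,(480,300),interpolation=2);b=cv2.resize(b,(450,300),interpolation=2)
cv2.imwrite("pics/c2.png",np.vstack([a,cv2.copyMakeBorder(b,0,0,0,30,0)]))
```

```text
(no output)
```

View pics/c2.png

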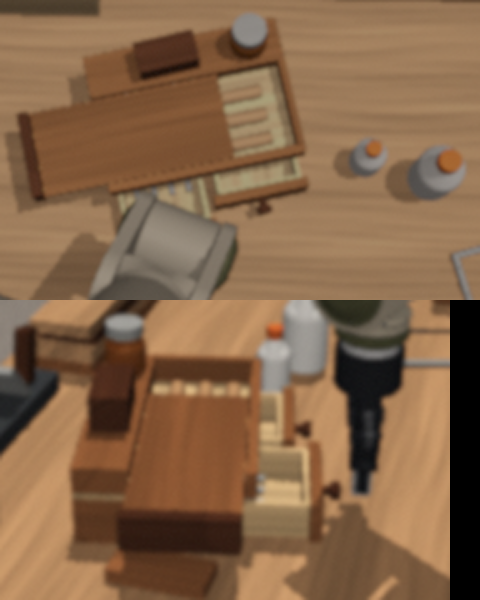

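The top view and the side view show the fingers in front of the left drawer's face, standing either side of the knob at face height, and touching nothing. I'll push the left drawer.

Request:
jog_arm:
  hand: [0.045,0.045,0.045,0.045,0.045]
  travel:
    - [0.0097,0.0023,0]
    - [0.0097,0.0023,0]
    - [0.0097,0.0023,0]
    - [0.0097,0.0023,0]
    - [0.0097,0.0023,0]
  yaw: [0,0,0,0,0]

```text
time_s: 2.7
position: [0.4841, -0.0244, 0.0574]
tool_rot: [[0.973, 0.231, -0.0], [0.231, -0.973, -0.0], [-0.0, 0.0, -1.0]]
ft_force: [-1.5, -1.0, 1.2]
grip_width: 0.0449
gripper_force: 0.9
```

Request:
jog_arm:
  hand: [0.045,0.045,0.045,0.045,0.045]
  travel:
    - [0.0078,0.0018,0]
    - [0.0078,0.0018,0]
    - [0.0078,0.0018,0]
    - [0.0078,0.0018,0]
    - [0.0078,0.0018,0]
  yaw: [0,0,0,0,0]

```text
time_s: 3.32
position: [0.523, -0.0153, 0.0573]
tool_rot: [[0.973, 0.231, -0.0], [0.231, -0.973, 0.0], [-0.0, -0.0, -1.0]]
ft_force: [-1.4, 0.5, 0.6]
grip_width: 0.0446
gripper_force: 0.9
```

Request:
jog_arm:
  hand: [0.045,0.045,0.045,0.045,0.045]
  travel:
    - [0.0016,0.0004,0]
    - [0.0016,0.0004,0]
    - [0.0016,0.0004,0]
    - [0.0016,0.0004,0]
    - [0.0016,0.0004,0]
  yaw: [0,0,0,0,0]

```text
time_s: 3.95
position: [0.5306, -0.0136, 0.0573]
tool_rot: [[0.973, 0.231, -0.0], [0.231, -0.973, -0.0], [-0.0, 0.0, -1.0]]
ft_force: [-1.0, -1.8, -0.1]
grip_width: 0.0451
gripper_force: 0.8
```

Request:
jog_arm:
  hand: [0.045,0.045,0.045,0.045,0.045]
  travel:
    - [0.0006,0.00014,0]
    - [0.0006,0.00014,0]
    - [0.0006,0.00014,0]
    - [0.0006,0.00014,0]
    - [0.0006,0.00014,0]
  yaw: [0,0,0,0,0]

```text
time_s: 4.58
position: [0.5336, -0.0128, 0.0573]
tool_rot: [[0.973, 0.231, -0.0], [0.231, -0.973, -0.0], [-0.0, 0.0, -1.0]]
ft_force: [-1.5, -1.9, -0.8]
grip_width: 0.0448
gripper_force: 0.8
```

Request:
jog_arm:
  hand: [0.045,0.045,0.045,0.045,0.045]
  travel:
    - [0.0005,0.00012,0]
    - [0.0005,0.00012,0]
    - [0.0005,0.00012,0]
    - [0.0005,0.00012,0]
    - [0.0005,0.00012,0]
  yaw: [0,0,0,0,0]

```text
time_s: 5.2
position: [0.5338, -0.0122, 0.0571]
tool_rot: [[0.973, 0.23, -0.005], [0.23, -0.973, 0.0], [-0.005, -0.002, -1.0]]
ft_force: [-14.7, -4.2, 7.5]
grip_width: 0.0451
gripper_force: 0.0
```

Request:
jog_arm:
  hand: [0.045,0.045,0.045,0.045,0.045]
  travel:
    - [-0.005,-0.0012,0]
    - [-0.02,-0.0047,0]
    - [-0.02,-0.0047,0]
    - [-0.02,-0.0047,0]
    - [-0.0187,-0.0046,0]
  yaw: [0,0,0,0,0]

```text
time_s: 5.82
position: [0.4521, -0.0321, 0.0575]
tool_rot: [[0.973, 0.231, 0.001], [0.231, -0.973, 0.0], [0.001, 0.0, -1.0]]
ft_force: [0.2, 0.3, 0.1]
grip_width: 0.0449
gripper_force: 0.0
```

Request:
jog_arm:
  hand: [0.045,0.045,0.045,0.045,0.045]
  travel:
    - [0.008,-0.034,0]
    - [0.008,-0.034,0]
    - [0.008,-0.034,0]
    - [0.0084,-0.0342,0]
    - [0,0,0]
  yaw: [0,0,0,0,0]

```text
time_s: 6.45
position: [0.4856, -0.1703, 0.0574]
tool_rot: [[0.974, 0.228, 0.002], [0.228, -0.974, -0.001], [0.002, 0.001, -1.0]]
ft_force: [1.1, 0.0, -0.4]
grip_width: 0.0449
gripper_force: 0.0
```

Run:
```python
from h import *
import cv2
a=env.get_image("top")[155:305,220:460,::-1]
cv2.imwrite("pics/c3.png",cv2.resize(a,None,fx=3.333,fy=3.333,interpolation=2))
p=env.observe()["position"][:2]-[.66087,-.05203];print(p@[.973,.231],p@[-.231,.973])
```

```text
-0.19817318328187344 -0.07296433886991549
```

View pics/c3.png

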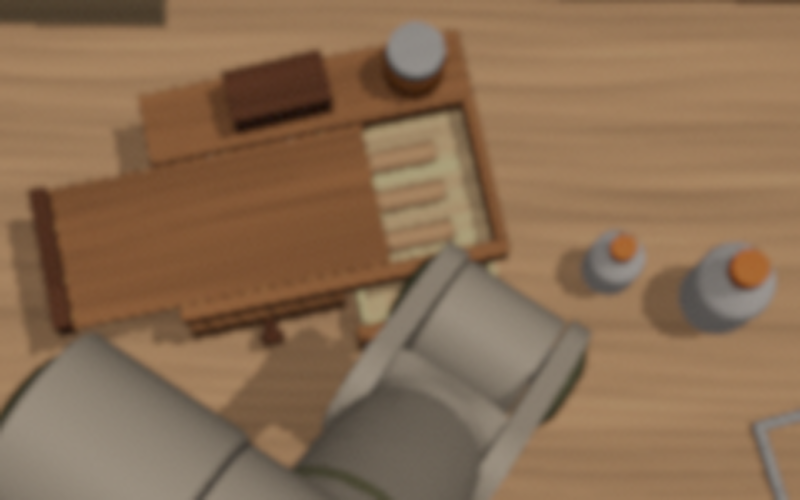

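The left drawer is home and the till hasn't moved: its corners are still at (141,94), (460,30) and (507,250). Now the right drawer.

Request:
jog_arm:
  hand: [0.045,0.045,0.045,0.045,0.045]
  travel:
    - [0.014,0.0035,0]
    - [0.014,0.0035,0]
    - [0.0136,0.0035,0]
    - [0.0136,0.0035,0]
    - [0.012,0.003,0]
  yaw: [0,0,0,0,0]

```text
time_s: 7.12
position: [0.5528, -0.1509, 0.0573]
tool_rot: [[0.973, 0.231, -0.0], [0.231, -0.973, 0.0], [-0.0, -0.0, -1.0]]
ft_force: [-2.2, -0.7, 1.3]
grip_width: 0.0446
gripper_force: 0.9
```

Request:
jog_arm:
  hand: [0.045,0.045,0.045,0.045,0.045]
  travel:
    - [0.0016,0.0004,0]
    - [0.0016,0.0004,0]
    - [0.0016,0.0004,0]
    - [0.0016,0.0004,0]
    - [0.0016,0.0004,0]
  yaw: [0,0,0,0,0]

```text
time_s: 7.75
position: [0.5598, -0.1494, 0.0572]
tool_rot: [[0.973, 0.23, -0.0], [0.23, -0.973, 0.0], [-0.0, -0.0, -1.0]]
ft_force: [-1.8, -0.5, -0.5]
grip_width: 0.045
gripper_force: 0.8
```

Request:
jog_arm:
  hand: [0.045,0.045,0.045,0.045,0.045]
  travel:
    - [0.0009,0.0002,0]
    - [0.0009,0.0002,0]
    - [0.0009,0.0002,0]
    - [0.0009,0.0002,0]
    - [0.0009,0.0002,0]
  yaw: [0,0,0,0,0]

```text
time_s: 8.38
position: [0.5645, -0.1483, 0.0573]
tool_rot: [[0.973, 0.231, -0.0], [0.231, -0.973, 0.0], [-0.0, -0.0, -1.0]]
ft_force: [-1.8, -0.1, -0.7]
grip_width: 0.0447
gripper_force: 0.8
```

Request:
jog_arm:
  hand: [0.045,0.045,0.045,0.045,0.045]
  travel:
    - [0.0003,0.0001,0]
    - [0.0003,0.0001,0]
    - [0.0003,0.0001,0]
    - [0.0002,0,0]
    - [0,0,0]
  yaw: [0,0,0,0,0]

```text
time_s: 9.0
position: [0.5656, -0.148, 0.0574]
tool_rot: [[0.973, 0.231, 0.0], [0.231, -0.973, 0.0], [0.0, -0.0, -1.0]]
ft_force: [-1.3, 0.1, -1.8]
grip_width: 0.0451
gripper_force: 0.6
```

Till x is now −0.1149, so the stop is due within about 0.5 mm.

Request:
jog_arm:
  hand: [0.045,0.045,0.045,0.045,0.045]
  travel:
    - [0.0003,0.0001,0]
    - [0.0003,0.0001,0]
    - [0.0003,0,0]
    - [0,0,0]
    - [0,0,0]
  yaw: [0,0,0,0,0]

```text
time_s: 9.62
position: [0.5656, -0.148, 0.0573]
tool_rot: [[0.973, 0.23, -0.002], [0.23, -0.973, 0.0], [-0.002, -0.001, -1.0]]
ft_force: [-7.6, -2.0, 1.9]
grip_width: 0.045
gripper_force: 0.3
```

Request:
jog_arm:
  hand: [0.045,0.045,0.045,0.045,0.045]
  travel:
    - [-0.0195,-0.0046,0]
    - [-0.0195,-0.0046,0]
    - [0,0,0.06]
    - [0,0,0.06]
    - [0,0,0.06]
  yaw: [0,0,0,0,0]

```text
time_s: 10.25
position: [0.5276, -0.157, 0.2398]
tool_rot: [[0.973, 0.231, 0.002], [0.231, -0.973, -0.001], [0.002, 0.001, -1.0]]
ft_force: [0.9, -0.3, -0.3]
grip_width: 0.0448
gripper_force: 0.0
```

Request:
jog_arm:
  hand: [0.045,0.045,0.045,0.045,0.045]
  travel:
    - [0.004,0.038,0.01]
    - [0.004,0.038,0]
    - [0.004,0.038,0]
    - [0.004,0.038,0]
    - [0.004,0.038,0]
  yaw: [-0.174,-0.174,-0.174,-0.174,-0.174]

```text
time_s: 10.88
position: [0.5479, 0.0343, 0.2478]
tool_rot: [[0.8, -0.599, 0.002], [-0.599, -0.8, 0.0], [0.002, -0.001, -1.0]]
ft_force: [-0.1, -0.0, -0.2]
grip_width: 0.045
gripper_force: 0.0
```

Request:
jog_arm:
  hand: [0.045,0.045,0.045,0.045,0.045]
  travel:
    - [0.004,0.038,0]
    - [0.004,0.038,0]
    - [0.004,0.038,0]
    - [0.004,0.038,0]
    - [0.004,0.038,0]
  yaw: [-0.174,-0.174,-0.174,-0.174,-0.005]

```text
time_s: 11.5
position: [0.5695, 0.167, 0.2448]
tool_rot: [[0.317, -0.948, 0.001], [-0.947, -0.317, 0.045], [-0.043, -0.015, -0.999]]
ft_force: [1.0, -0.3, 0.5]
grip_width: 0.0449
gripper_force: 0.0
```

Run:
```python
from h import *
import cv2
a=env.get_image("top")[140:300,200:440,::-1];b=env.get_image("wrist")[:,:,::-1]
a=cv2.resize(a,(450,300),interpolation=2);b=cv2.resize(b,(400,300),interpolation=3)
cv2.imwrite("pics/c4.png",np.vstack([a,cv2.copyMakeBorder(b,0,0,0,50,0)]))
s=env.observe();p=s["position"][:2]-[.66087,-.05203];print(s["position"],p@[.973,.231],p@[-.231,.973],s["tool_rot"].round(3)[:,0])
print(np.array([-.028*.973-.288*.231,-.028*.231+.288*.973])+[.66087,-.05203]-s["position"][:2])
```

```text
[0.56923266 0.16806788 0.24444663] -0.03832052273947691 0.23532346322205736 [ 0.318 -0.947 -0.043]
[-0.00213466  0.05365812]
```

View pics/c4.png

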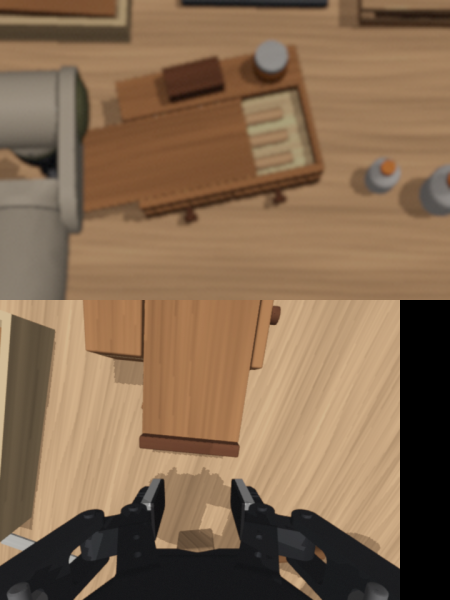

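Top view: both drawer fronts are flush with the till. Wrist view: the lid bar at (190,445) lies ahead of the fingers. The arm is lagging its target, so I'll let it settle and check the joints.

Request:
jog_arm:
  hand: [0.045,0.045,0.045,0.045,0.045]
  travel:
    - [0,0,0]
    - [0,0,0]
    - [0,0,0]
    - [0,0,0]
    - [0,0,0]
  yaw: [0,0,0,0,0]

```text
time_s: 12.22
position: [0.5689, 0.1665, 0.2446]
tool_rot: [[0.316, -0.949, -0.0], [-0.948, -0.316, 0.044], [-0.042, -0.014, -0.999]]
ft_force: [0.5, 0.1, 0.8]
grip_width: 0.0452
gripper_force: 0.0
```

Run:
```python
from h import *
s=env.observe();print(s["q"],s["position"],s["tool_rot"].round(3).tolist())
```

```text
[  3.8285885   26.01488371  68.10599601   2.55002971  85.71525874
 165.20727788] [0.56892098 0.16652986 0.24457644] [[0.316, -0.949, -0.0], [-0.948, -0.316, 0.044], [-0.042, -0.014, -0.999]]
```

Joint 6 is at its range limit, so I'll take the half-turn-equivalent orientation instead: tool x along till +y.

Request:
jog_arm:
  hand: [0.045,0.045,0.045,0.045,0.045]
  travel:
    - [0,0,0]
    - [0,0,0]
    - [0,0,0]
    - [0,0,0]
    - [0,0,0]
  yaw: [0.18,0.18,0.18,0.18,0.18]

```text
time_s: 12.85
position: [0.569, 0.1666, 0.2445]
tool_rot: [[0.941, -0.337, -0.035], [-0.336, -0.942, 0.027], [-0.042, -0.014, -0.999]]
ft_force: [0.2, 0.3, -0.2]
grip_width: 0.0448
gripper_force: 0.0
```

Request:
jog_arm:
  hand: [0.045,0.045,0.045,0.045,0.045]
  travel:
    - [0,0,0]
    - [0,0,0]
    - [0,0,0]
    - [0,0,0]
    - [0,0,0]
  yaw: [0.18,0.18,0.18,0.18,0.18]

```text
time_s: 13.48
position: [0.569, 0.1666, 0.2445]
tool_rot: [[0.848, 0.528, -0.043], [0.528, -0.849, -0.01], [-0.042, -0.014, -0.999]]
ft_force: [0.3, -0.0, -0.4]
grip_width: 0.0454
gripper_force: 0.0
```

Request:
jog_arm:
  hand: [0.045,0.045,0.045,0.045,0.045]
  travel:
    - [0,0,0]
    - [0,0,0]
    - [0,0,0]
    - [0,0,0]
    - [0,0,0]
  yaw: [0.18,0.18,0.18,0.18,0.18]

```text
time_s: 14.1
position: [0.5689, 0.1666, 0.2445]
tool_rot: [[0.113, 0.993, -0.019], [0.993, -0.114, -0.04], [-0.042, -0.014, -0.999]]
ft_force: [-0.4, -0.2, 0.7]
grip_width: 0.0452
gripper_force: 0.0
```

Request:
jog_arm:
  hand: [0.045,0.045,0.045,0.045,0.045]
  travel:
    - [-0.001,0.0275,0]
    - [-0.001,0.028,0]
    - [0,0,0]
    - [0,0,0]
    - [0,0,0]
  yaw: [0.174,0.173,0,0,0]

```text
time_s: 14.72
position: [0.5671, 0.2213, 0.2446]
tool_rot: [[-0.223, 0.975, -0.004], [0.974, 0.223, -0.044], [-0.042, -0.014, -0.999]]
ft_force: [-0.5, -0.0, 1.2]
grip_width: 0.0453
gripper_force: 0.0
```

Request:
jog_arm:
  hand: [0.045,0.045,0.045,0.045,0.045]
  travel:
    - [0,0,-0.04]
    - [0,0,-0.04]
    - [0,0,-0.04]
    - [0,0,-0.0245]
    - [0,0,0]
  yaw: [0,0,0,0,0]

```text
time_s: 15.35
position: [0.5664, 0.2213, 0.0986]
tool_rot: [[-0.224, 0.975, -0.008], [0.974, 0.223, -0.045], [-0.042, -0.018, -0.999]]
ft_force: [-0.1, 0.5, 0.5]
grip_width: 0.0451
gripper_force: 0.0
```

Run:
```python
from h import *
import cv2
b=env.get_image("side")[190:310,220:400,::-1]
cv2.imwrite("pics/c5.png",cv2.resize(b,(720,480),interpolation=2))
s=env.observe();p=s["position"][:2]-[.66087,-.05203];print(s["position"],p@[.973,.231],p@[-.231,.973],s["tool_rot"].round(3)[:,0],s["q"])
```

```text
[0.56714472 0.22159686 0.10019948] -0.02798689351998607 0.2878894702192115 [-0.224  0.974 -0.042] [11.1980003  35.83495762 75.79807818 -2.61693953 69.14612092 -0.80611637]
```

View pics/c5.png

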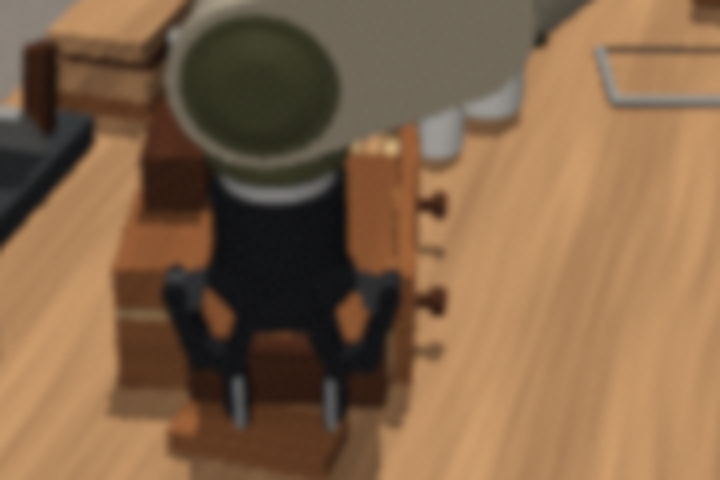

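The side view shows both fingertips in front of the dark lid bar, at about (240,400) and (332,405) in the crop, with the sample below them and clear. I'll push the lid.

Request:
jog_arm:
  hand: [0.045,0.045,0.045,0.045,0.045]
  travel:
    - [0.0028,-0.0117,0]
    - [0.0028,-0.0117,0]
    - [0.0028,-0.0117,0]
    - [0.0028,-0.0117,0]
    - [0.0028,-0.0117,0]
  yaw: [0,0,0,0,0]

```text
time_s: 16.02
position: [0.5813, 0.1628, 0.1003]
tool_rot: [[-0.225, 0.974, -0.004], [0.973, 0.225, -0.044], [-0.042, -0.013, -0.999]]
ft_force: [-0.5, 2.0, 1.7]
grip_width: 0.045
gripper_force: 0.9
```

Request:
jog_arm:
  hand: [0.045,0.045,0.045,0.045,0.045]
  travel:
    - [0.0023,-0.0097,0]
    - [0.0023,-0.0097,0]
    - [0.0023,-0.0097,0]
    - [0.0018,-0.0078,0]
    - [0.0014,-0.0058,0]
  yaw: [0,0,0,0,0]

```text
time_s: 16.65
position: [0.5911, 0.1204, 0.1]
tool_rot: [[-0.225, 0.974, -0.004], [0.973, 0.225, -0.044], [-0.042, -0.014, -0.999]]
ft_force: [0.4, 2.4, 1.8]
grip_width: 0.0448
gripper_force: 0.8
```

Request:
jog_arm:
  hand: [0.045,0.045,0.045,0.045,0.045]
  travel:
    - [0.0005,-0.002,0]
    - [0.0005,-0.002,0]
    - [0.0005,-0.002,0]
    - [0.0005,-0.002,0]
    - [0.0004,-0.0018,0]
  yaw: [0,0,0,0,0]

```text
time_s: 17.27
position: [0.5933, 0.1111, 0.1]
tool_rot: [[-0.226, 0.974, -0.004], [0.973, 0.225, -0.044], [-0.042, -0.014, -0.999]]
ft_force: [-1.1, 0.6, 0.8]
grip_width: 0.0447
gripper_force: 0.8
```

Request:
jog_arm:
  hand: [0.045,0.045,0.045,0.045,0.045]
  travel:
    - [0.0001,-0.0005,0]
    - [0.0001,-0.0005,0]
    - [0.0001,-0.0005,0]
    - [0.0001,-0.0005,0]
    - [0.0001,-0.0004,0]
  yaw: [0,0,0,0,0]

```text
time_s: 17.9
position: [0.5938, 0.1092, 0.1]
tool_rot: [[-0.226, 0.974, -0.004], [0.973, 0.225, -0.043], [-0.041, -0.014, -0.999]]
ft_force: [-1.9, 5.1, 0.7]
grip_width: 0.045
gripper_force: 2.9
```

Request:
jog_arm:
  hand: [0.045,0.045,0.045,0.045,0.045]
  travel:
    - [0.0001,-0.0003,0]
    - [0,-0.0002,0]
    - [0,0,0]
    - [0,0,0]
    - [0,0,0]
  yaw: [0,0,0,0,0]

```text
time_s: 18.52
position: [0.5938, 0.1091, 0.1]
tool_rot: [[-0.226, 0.974, -0.005], [0.973, 0.225, -0.043], [-0.041, -0.014, -0.999]]
ft_force: [-2.4, 6.9, 1.1]
grip_width: 0.0448
gripper_force: 3.4
```

The force rises with no motion, so this is the hard stop. I'll retreat and check.

Request:
jog_arm:
  hand: [0.045,0.045,0.045,0.045,0.045]
  travel:
    - [-0.002,0.008,0]
    - [-0.007,0.03,0]
    - [-0.007,0.03,0]
    - [0,0,0.05]
    - [0,0,0.05]
  yaw: [0,0,0,0,0]

```text
time_s: 19.15
position: [0.5778, 0.1765, 0.201]
tool_rot: [[-0.226, 0.974, -0.005], [0.973, 0.226, -0.045], [-0.043, -0.015, -0.999]]
ft_force: [0.2, -0.4, 0.6]
grip_width: 0.0445
gripper_force: 0.0
```

Request:
jog_arm:
  hand: [0.045,0.045,0.045,0.045,0.045]
  travel:
    - [0,0.02,0.05]
    - [-0.03,0.03,0]
    - [-0.03,0.03,0]
    - [-0.03,0.03,0]
    - [0,0,0]
  yaw: [0,0,0,0,0]

```text
time_s: 19.77
position: [0.4864, 0.2878, 0.2504]
tool_rot: [[-0.229, 0.974, -0.003], [0.973, 0.228, -0.045], [-0.043, -0.014, -0.999]]
ft_force: [-0.1, -0.2, -0.1]
grip_width: 0.0451
gripper_force: 0.0
```

Run:
```python
from h import *
import cv2
a=env.get_image("top")[155:295,220:460,::-1];b=env.get_image("side")[200:300,220:380,::-1]
a=cv2.resize(a,None,fx=3.333,fy=3.333,interpolation=2)[:350,:640];b=cv2.resize(b,(400,250),interpolation=2)
cv2.imwrite("pics/c6.png",np.vstack([a,cv2.copyMakeBorder(b,0,0,0,a.shape[1]-400,0)]))
print(env.observe()["position"])
```

```text
[0.48824618 0.28614879 0.25014835]
```

View pics/c6.png

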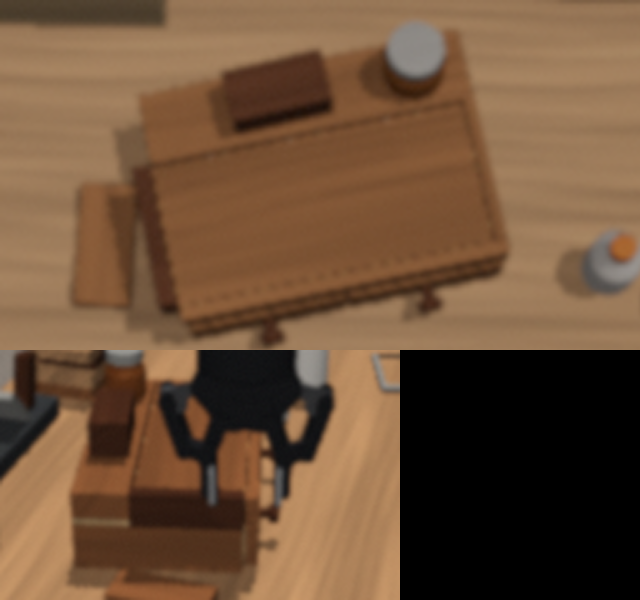

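Run:
```python
from h import *
R=lambda u,v,z: (lambda p:(round(p@[.973,.231],4),round(p@[-.231,.973],4)))(ray("top",220+(u-1.2)/3.333,155+(v-1.2)/3.333,z)[:2]-[.66087,-.05203])
print(R(135,170,.1085),R(161,310,.1085),R(152,165,.1085), R(195,335,.06),R(503,270,.06))
```

```text
(np.float64(0.0321), np.float64(0.154)) (np.float64(-0.0891), np.float64(0.1558)) (np.float64(0.0333), np.float64(0.1393)) (np.float64(-0.1067), np.float64(0.135)) (np.float64(-0.1077), np.float64(-0.1331))
```

The final picture shows the lid's outer face 155 mm from the till's centre, where shut is 156 mm. Both drawer fronts are in line at the front, and the till, jar, block, sample and the glue bottle in view haven't moved.

```bash
python3 -c "
from rig import env
print(env.close_job())"
```

```text
the job is handed in; nothing more can be done
None
```

Both drawers are pushed home to their stops, left then right, and the lid is slid fully shut; the last picture showed the till unmoved, though the left drawer's stop took about 15 N, and the job was handed in at about 20 s.

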